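# Lock the reference disc under the quick clamp

## Task

Clamp the steel disc that lies in the quick-clamp fixture: push the clamp strap round with a finger until it stops over the disc, and only then press the cam lever fully down so that the strap is locked on the disc. Leave the disc lying in its seat, leave the small things round the clamp where they are, and take the hand away at the end.

Things in the scene. Friction and masses are not known exactly. Their poses are not given: they have to be found in the camera images.
- fixture: Quick-clamp fixture, fixed on the bench: aluminium tooling plate 230 (x) x 290 (y) x 12 mm with a dark steel base 90 x 200 x 12 mm on it. Origin: centre of the plate's underside, z up. Along its y axis lie the disc's seat (at y = +35 mm, four dowels round it, 8 mm high) and the clamp pillar (at y = -75 mm). It may stand turned.
- nest_center (a point): centre of the disc's seat, on the dark base's upper face (24 mm above the bench)
- pivot (a point): point on the vertical axis of the clamp's pillar, 62 mm above the bench; the strap swings about this axis
- strap (a joint): swing of the clamp strap, with the cam lever on it, about the pillar. 0 = on its stop, strap pointing along the fixture's +y, over the disc; grows counterclockwise seen from above, to 1.75 rad (at pi/2 the strap points along the fixture's -x). Starts 1.1 to 1.65. Stays where it is left; a push of about 2.4 N square to it, 50 mm out from the pillar, turns it.
- lever_axle (a point): middle of the cam lever's level axle, in the strap's forked end, 110 mm out from the pillar axis and 56.5 mm above the bench. The strap is a steel bar 24 mm wide whose sides stand from 53 to 63 mm above the bench; the fork round the axle is 31 mm wide and ends 126 mm out.
- cam_lever (a joint): elevation of the cam lever about its axle: 0 = pressed fully down, level, on its stop; 1.4 rad = nearly upright. Starts 1.1 to 1.3. The lever always points outward, away from the pillar in the strap's direction, and comes down outward. It stays where it is left and takes 2 to 6 N at its end; near 0 its cam presses on the disc and locks.
- lever_end (a point): centre of the ball, 22 mm across, at the free end of the cam lever, 100 mm from the axle. The black grip is a straight round bar 18 mm thick from 52 mm out to the ball.
- cam: eccentric steel cam on the lever's axle, 28 mm across, 16 mm wide, between the fork's cheeks; with the lever up it clears the disc by 3 to 4 mm, with the lever down it bears on the disc's top. Origin on the axle.
- disc: steel reference disc, 62 mm across, 12 mm high, lying in the seat between the dowels. Origin: centre of its underside.
- reference_disc_1: Bystander: smaller steel reference disc, 50 mm across, 12 high, standing loose on the tooling plate beside the clamp. Origin: centre of its underside.
- specimen_1: Bystander: round black embedded specimen, 30 mm across, 16 high, standing loose on the tooling plate beside the clamp. Origin: centre of its underside.
- specimen_2: Bystander: round green embedded specimen, 30 mm across, 13 high, standing loose on the tooling plate beside the clamp. Origin: centre of its underside.
- specimen_3: Bystander: round black embedded specimen, 25 mm across, 18 high, standing loose on the tooling plate beside the clamp. Origin: centre of its underside.
- gauge_block_1: Bystander: upright steel gauge block, 9 x 30 x 25 mm, standing loose on the tooling plate beside the clamp. Origin: centre of its underside.
- reference_block_0: Bystander: flat steel reference block, 35 x 60 x 10 mm, standing loose on the tooling plate beside the clamp. Origin: centre of its underside.
- gauge_block_0: Bystander: upright steel gauge block, 9 x 30 x 20 mm, standing loose on the tooling plate beside the clamp. Origin: centre of its underside.
Things that resemble listed ones, but are neither listed nor needed, are in the scene too. What is shaped like the disc but black or pink is not meant.

How it is judged:
By the outcome, as a careful person would: the job done as asked, in the order asked, and still so for the second after the job is handed in, with the robot touching nothing.
It also fails if it takes over 53 s, if anything falls off the work surface, if the arm or the gripper's body presses on something with over 40 N, if the wrist force passes 120 N, or if a joint passes its speed limit or range.

## Robot

A 7-joint arm with a two-finger parallel gripper is mounted at the origin on a cart in front of the work surface, level with it; the furniture and walls round the work are solid. World frame = base frame: x ahead of the robot, y to its left, z up, the work surface at z = 0. Lengths are in m, angles in rad, forces in N, time in s.
With the tool pointing down it reaches from about 0.35 to 0.9 m from the base axis. Payload 7.2 kg.
Tool frame: the origin (TCP) lies between the finger pads; the fingertips stand 14 mm ahead of it and the grasp point (between the pads) lies 5 mm behind it; z points along the fingers, y is the line along which they close (so a half turn about z gives the same grasp; the last joint's range is limited). The gripper opens to 85 mm and grips with 20 to 120 N. Pads are 22 mm wide; open, the fingers measure 114 mm over their backs; the gripper's body (76 mm by 85 mm) begins 54 mm behind the grasp point. The pads swing forward as they close: fully open they stand 13 mm farther back than shut.
Start: joints at [1.051, 0.411, -0.013, 1.596, 0.006, 1.134, -0.082], TCP at [0.273, -0.562, 0.211] pointing down, gripper open.
Joint ranges: [-2.95, 2.95], [-0.29, 1.99], [-1.47, 1.44], [0.14, 2.54], [-1.03, 4.17], [0.13, 1.85], [-2.86, 2.86]. Speed limits (rad/s): [2.39, 2.39, 3.01, 3.01, 3.14, 3.14, 3.14].

## Interface

Orientations are given as a unit quaternion [x, y, z, w].
In Python, from bench import * gives the robot as it stands.
- The arm moves only by the tool step_arm, never from a script. Its argument "steps" is one flat list of numbers, 4 for each row, row after row: the shift along the tool's x, y, z in cm, then the turn about the tool's z in degrees. A call has 1 to 10 rows; each row is the pose to reach, as a shift and turn from the pose commanded when the call began, along the tool's axes at that moment; what a row does not reach only later rows make up. A row lasts 1/10 s, in which the tool goes at most 50 mm and 8.59 degrees, less where a joint would pass 70% of its speed; a pose out of reach is approached as far as the arm can. A call with a gripper value outside its range is refused whole. "fingers" is the finger opening in cm, from 0 to 8.54, set as the call begins (left out, the last holds). The fingers move at their own pace and stop on an object; "squeeze" is the grip in N (left out, the last holds). Time passes only in rows, so rows that repeat a pose let the fingers close. It gives the time, the measured TCP pose, the force, the opening and the grip force at its end, in the units of the state.
- read_state(): the state, without advancing time (a new reading comes with each control period).
- camera(name): name is "scene" or "side" or "wrist"; returns a dict with "image" (420x560x3 uint8, red, green, blue), "intrinsics" (3x3 intrinsics, pixels), "dist_coeffs" ([k1, k2, p1, p2, k3] as OpenCV has them; the pictures are not rectified), "origin" and "attitude" of the camera in the world; the wrist camera has in their place "hand_eye" (4x4, takes a point from camera to tool coordinates, whose origin is the TCP and whose axes are the flange's). Camera axes: x right, y up, looking along -z (the intrinsics and any distortion apply to the point x, -y, -z); pixel columns grow to the right and rows downward; lengths in m; the calibration is good to about 2 mm. A picture is of the moment at which its call begins: read the wrist's pose just before it. There is no depth.
- sign_off(): hands the job in; it is judged then, once.
Trained networks look in a picture, given as the dict that the camera call returned (one of the last four; its "shot" number tells which), for a name from the list of things; names that differ only in an ending like _2 or _b are one class to them, and where a whole thing is asked for, a point or a joint stands for the part that bears it (a point fixed in the world has none). Each returns a list of dicts, best first, with "conf" (0 to 1); they miss things now and then, are a little off and sometimes report something else, mostly with a low value. They report only what shows in the picture. A call takes as long as a camera call. They do not tell look-alikes from the thing itself.
- regions_of(picture, target): "mask" (420x560 bool, what is visible of it) and "bbox" ([left, top, width, height] in pixels, round what is visible of it).
The state is a dict: "t": time; "joint_pos": joint angles; "qvel": joint speeds; "joint_torque": joint torques, N m; "tcp_pos": TCP position; "tcp_rot": TCP orientation; "force": force on the tool from outside, world axes, zero at the start; "wrist_torque": the same for the moment, N m; "finger_gap": finger opening in m; "grasp_force": force on a finger pad.
Only numpy, scipy, OpenCV 4.12 (cv2) and the standard library are available. Lean on these libraries where they do the work, as an engineer would, in place of code of your own. Each camera call takes 0.05 s, during which the arm holds its last target. There are 200 camera calls.

## Working session

There is one attempt and no reset: what is moved stays moved. The work goes in short steps, Python scripts to look and compute and a tool call to move; the robot and the scene stay as the last step left them, time stands still between calls to the robot, and variables do not carry over. Pictures are saved under pics/ and viewed, at most 10 in all, crops included, and the job is handed in when it is done.

Besides the shell and the picture viewer there is one more tool, called after "Emit:" by a JSON object that holds its "op" and its "data". step_arm: Moves the arm, as the interface text tells. Its arguments: {"type":"object","properties":{"steps":{"type":"array","items":{"type":"number"}},"fingers":{"type":"number"},"squeeze":{"type":"number"}},"required":["steps"]}

```bash
mkdir -p pics; ls; cat > h.py <<'E'
from bench import *
import numpy as np, cv2, pickle
from scipy.spatial.transform import Rotation as R
def pose(c,s=None):
    """camera->world 4x4"""
    T=np.eye(4)
    if 'hand_eye' in c:
        B=np.eye(4);B[:3,:3]=R.from_quat(s['tcp_rot']).as_matrix();B[:3,3]=s['tcp_pos'];return B@np.array(c['hand_eye'])
    a=np.array(c['attitude'],float)
    T[:3,:3]=a if a.shape==(3,3) else R.from_quat(a).as_matrix();T[:3,3]=c['origin'];return T
def ray(c,T,uv):
    p=cv2.undistortPoints(np.array(uv,float).reshape(-1,1,2),np.array(c['intrinsics']),np.array(c['dist_coeffs'])).reshape(-1,2)
    d=np.c_[p[:,0],-p[:,1],-np.ones(len(p))]@T[:3,:3].T
    return T[:3,3],d
def atz(c,T,uv,z):
    o,d=ray(c,T,uv); return o+d*((z-o[2])/d[:,2])[:,None]
def proj(c,T,P):
    q=(np.array(P,float).reshape(-1,3)-T[:3,3])@T[:3,:3]
    q=q*[1,-1,-1]
    return cv2.projectPoints(q,np.zeros(3),np.zeros(3),np.array(c['intrinsics']),np.array(c['dist_coeffs']))[0].reshape(-1,2)
def save(c,n): cv2.imwrite('pics/'+n,c['image'][:,:,::-1])
E
python3 - <<'E'
from h import *
s=read_state();print(s)
for n in('scene','side'):
    c=camera(n);save(c,n+'0.png');T=pose(c)
    print(n,c.get('attitude'),c['origin'])
    for t in('disc','cam_lever','lever_end','strap','cam','fixture'):
        for r in regions_of(c,t)[:3]:
            m=r['mask'];ys,xs=np.nonzero(m);print(t,round(r['conf'],2),r['bbox'],xs.mean().round(1),ys.mean().round(1))
E
```

```text
pics
{'t': 0.0, 'joint_pos': array([ 1.05082052,  0.41191836, -0.01270406,  1.59707198,  0.00559516,
        1.13430205, -0.08219583]), 'qvel': array([-1.54655096e-03, -8.58459110e-05, -9.28932550e-04,  1.67649727e-03,
        2.80674290e-04,  4.59523155e-04, -8.25354220e-04]), 'joint_torque': array([-1.58733127e-05, -6.00618839e+01,  6.82008583e-01, -2.99409199e+01,
        1.38878802e-02,  1.06332605e-02,  3.89774289e-05]), 'tcp_pos': array([ 0.27257026, -0.56182552,  0.21023021]), 'tcp_rot': array([ 9.74593094e-01,  2.23981271e-01, -2.42976635e-04, -7.95820760e-04]), 'force': array([ 1.07111417, -0.0546511 , -0.50347849]), 'wrist_torque': array([ 0.05112348, -0.01607682,  0.02173859]), 'grasp_force': 0.0, 'finger_gap': 0.08503687679875785}
scene [ 0.40378167 -0.21905353 -0.41381204  0.78596152] [-0.00905518 -0.33799999  0.56849734]
disc 0.85 [388.6, 269.4, 36.2, 27.6] 405.1 279.8
disc 0.69 [214.8, 174.0, 24.6, 16.1] 226.5 182.6
disc 0.63 [260.2, 218.0, 25.1, 15.6] 271.4 228.2
cam_lever 0.95 [283.1, 225.4, 25.0, 42.8] 295.5 244.8
lever_end 0.67 [281.7, 224.7, 23.5, 41.8] 295.2 244.7
strap 0.96 [286.4, 219.4, 49.4, 51.5] 306.5 240.6
fixture 0.82 [204.7, 198.1, 153.7, 90.5] 295.1 246.1
side [-0.14195394  0.52494422  0.81520642 -0.19930162] [0.17106785 0.80349715 0.4423476 ]
disc 0.95 [265.9, 221.9, 29.0, 18.9] 281.3 231.2
disc 0.89 [153.3, 268.6, 30.6, 18.4] 169.3 278.7
disc 0.79 [304.6, 185.5, 27.3, 15.9] 318.7 194.7
cam_lever 0.79 [332.7, 169.0, 22.2, 45.8] 343.0 187.4
cam_lever 0.38 [231.4, 246.3, 30.3, 14.0] 247.7 254.1
lever_end 0.77 [328.2, 169.1, 28.5, 47.0] 343.0 188.2
strap 0.96 [282.0, 167.9, 74.1, 45.8] 324.0 197.2
strap 0.49 [333.3, 167.0, 22.4, 47.7] 343.2 187.6
strap 0.31 [223.2, 169.9, 129.2, 100.1] 288.3 232.3
cam 0.6 [332.5, 204.4, 9.8, 9.6] 335.7 208.3
fixture 0.89 [221.9, 169.5, 132.8, 100.3] 289.2 231.7
```

```bash
python3 - <<'E'
import cv2
a=cv2.imread('pics/scene0.png')[150:330,190:450];b=cv2.imread('pics/side0.png')[140:320,140:400]
cv2.imwrite('pics/a.png',cv2.vconcat([cv2.resize(a,None,fx=1.66*1,fy=1.66,interpolation=3),cv2.resize(b,None,fx=1.66,fy=1.66,interpolation=3)]))
import numpy as np
a=cv2.resize(a,None,fx=3,fy=3,interpolation=2);b=cv2.resize(b,None,fx=3,fy=3,interpolation=2)
cv2.imwrite('pics/sceneC.png',a);cv2.imwrite('pics/sideC.png',b)
E
```

```text
(no output)
```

View pics/sceneC.png

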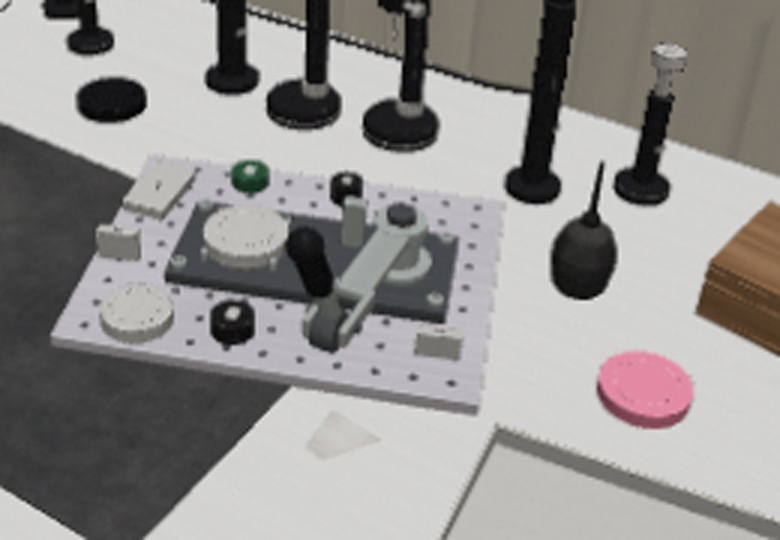

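View pics/sideC.png

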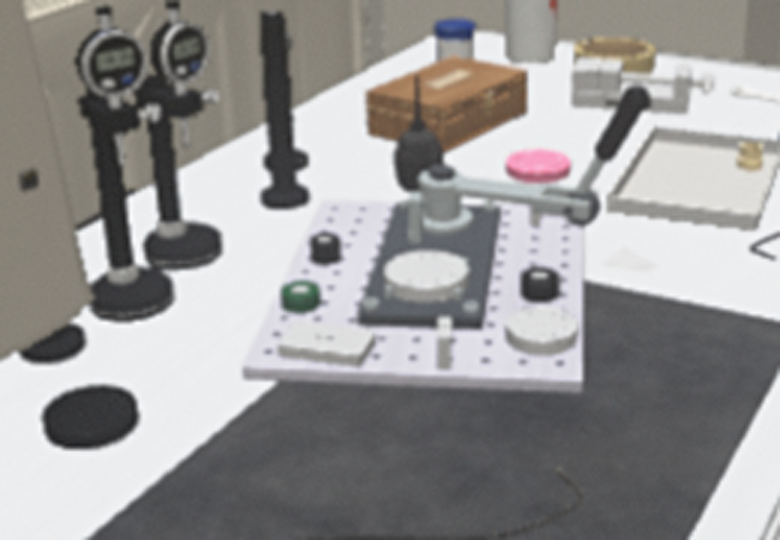

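The scene and side crops show the true disc, pale with dowels on the dark base, at scene px (272,228) and side (282,230). Look-alikes are:
- pale smaller disc beside it at scene (236,253)
- pink disc at (405,280)
- black discs at (227,183)

The pillar is at scene (324,221), the fork at (298,260) and the lever ball at (292,231).

```bash
python3 - <<'E'
from h import *
C={n:camera(n) for n in('scene','side')}
cr={'scene':(190,150),'side':(140,140)}
def px(n,p): return np.array(p)/3+cr[n]
pts={'scene':{'c':[(52,338),(478,403),(503,201),(152,156)],'disc':(246,233),'pil':(401,214),'ball':(303,240),'fork':(327,325)},
'side':{'c':[(583,379),(584,208),(320,203),(244,372)],'disc':(427,270),'pil':(439,176),'ball':(637,98),'fork':(582,205)}}
for n,c in C.items():
    T=pose(c);Q=pts[n]
    print(n,'corners',atz(c,T,px(n,Q['c']),.012).round(4).tolist())
    for k,z in(('disc',.034),('pil',.067),('fork',.0565)): print(k,atz(c,T,px(n,Q[k]),z).round(4)[0])
for k in('disc','pil','ball','fork'):
    A=[];b=[]
    for n,c in C.items():
        o,d=ray(c,pose(c),px(n,pts[n][k]));d=d[0]/np.linalg.norm(d);P=np.eye(3)-np.outer(d,d);A.append(P);b.append(P@o)
    x,r,_,_=np.linalg.lstsq(np.vstack(A),np.hstack(b),rcond=None);print('tri',k,x.round(4),r**.5)
E
```

```text
scene corners [[0.4206, 0.1273, 0.012], [0.5289, -0.1361, 0.012], [0.7394, -0.0526, 0.012], [0.632, 0.2109, 0.012]]
disc [0.5672 0.0711 0.034 ]
pil [ 0.6106 -0.0293  0.067 ]
fork [ 0.494  -0.0428  0.0565]
side corners [[0.4263, 0.1361, 0.012], [0.5309, -0.126, 0.012], [0.7425, -0.0379, 0.012], [0.6321, 0.2275, 0.012]]
disc [0.5735 0.0772 0.034 ]
pil [ 0.6129 -0.0175  0.067 ]
fork [ 0.4973 -0.0347  0.0565]
tri disc [0.5736 0.0745 0.031 ] [0.00294433]
tri pil [ 0.6172 -0.0262  0.0625] [0.00092504]
tri ball [ 0.46   -0.0444  0.1456] [2.32046433e-05]
tri fork [ 0.4988 -0.0404  0.0531] [0.00145892]
```

Fixture yaw ≈ 22°, pivot ≈ (0.611,-0.026), strap ≈ 1.3 rad, lever ≈ 1.17 rad. These are consistent with the given sizes. Next I take a closer view from the wrist.

```bash
cat >> h.py <<'E'
def rows(wps,s=None,cmd=None):
    """wps: list of (x,y,z,toolx_yaw_deg) -> rows from cmd pose (x,y,z,yaw), tool pointing down"""
    if cmd is None:
        s=s or read_state(); M=R.from_quat(s['tcp_rot']).as_matrix(); cmd=(*s['tcp_pos'],np.degrees(np.arctan2(M[1,0],M[0,0])))
    print('from',np.round(cmd,4))
    a=np.radians(cmd[3]); M=np.array([[np.cos(a),np.sin(a),0],[np.sin(a),-np.cos(a),0],[0,0,-1]])
    out=[]
    for w in wps:
        d=M.T@(np.array(w[:3])-cmd[:3])*100; t=-((w[3]-cmd[3]+180)%360-180)   # +turn about tool z(down) = clockwise
        out.append([*d.round(2),round(t,1)])
    for r in out: print(r)
E
python3 -c "
from h import *
rows([(0.50,-0.03,0.33,97)])
c=camera('wrist');print(np.array(c['hand_eye']).round(3))"
```

```text
from [ 0.2728 -0.5623  0.2111 25.8879]
[np.float64(43.68), np.float64(-37.97), np.float64(-11.89), np.float64(-71.1)]
[[ 0.001  0.96   0.281  0.072]
 [ 1.    -0.    -0.    -0.   ]
 [-0.     0.281 -0.96  -0.162]
 [ 0.     0.     0.     1.   ]]
```

Emit:
{"op": "step_arm", "data": {"steps": [0, 0, -5, 0, 3, -2, -9, -8, 8, -5, -9, -16, 12, -8, -9, -24, 16, -11, -9, -32, 20, -14, -9, -40, 24, -17, -9, -48, 28, -20, -9, -56, 32, -23, -9, -63, 36, -26, -9, -70], "fingers": 0}}

```text
t: 1.85
tcp_pos: [0.4788, -0.1791, 0.3015]
tcp_rot: [0.668, 0.744, 0.0, 0.001]
force: [1.1, -1.3, 0.1]
finger_gap: 0.0001
grasp_force: 0.0
```

Emit:
{"op": "step_arm", "data": {"steps": [3, 2.5, 0, 0, 6, 5, 0, 0, 9, 7, 0, 0, 12, 9.4, 0, 0, 12, 9.4, 0, 0, 12, 9.4, 0, 0, 12, 9.4, 0, 0]}}

```text
t: 2.55
tcp_pos: [0.559, -0.0531, 0.301]
tcp_rot: [0.67, 0.742, -0.0, 0.0]
force: [0.2, -0.6, -1.2]
finger_gap: 0.0
grasp_force: 0.0
```

```bash
python3 - <<'E'
from h import *
s=read_state();c=camera('wrist');save(c,'w1.png');T=pose(c,s);print(s['tcp_pos'],s['tcp_rot'],T[:3,3])
pickle.dump((s,c),open('w1.pkl','wb'))
for t in('disc','cam_lever','lever_end','strap','cam','fixture'):
    for r in regions_of(c,t)[:3]:
        ys,xs=np.nonzero(r['mask']);print(t,round(r['conf'],2),r['bbox'],xs.mean().round(1),ys.mean().round(1))
E
```

```text
[ 0.55904787 -0.05314972  0.30096216] [ 6.70393356e-01  7.42005774e-01 -4.17307307e-04  7.86611981e-05] [0.55240886 0.01833747 0.46320165]
disc 0.91 [279.1, 16.5, 57.7, 64.5] 307.0 49.2
disc 0.69 [300.9, 262.8, 31.4, 39.2] 320.5 279.3
disc 0.68 [215.4, 147.8, 24.8, 15.8] 232.3 152.7
cam_lever 0.96 [151.7, 147.0, 87.2, 36.3] 194.3 161.7
lever_end 0.62 [153.5, 146.4, 88.3, 35.5] 194.7 161.5
lever_end 0.21 [226.1, 62.9, 26.0, 33.1] 237.0 82.0
strap 0.58 [153.9, 132.8, 197.1, 48.9] 258.7 155.6
cam 0.77 [215.9, 146.8, 23.4, 15.4] 232.8 153.0
cam 0.49 [224.8, 66.4, 27.0, 29.4] 237.8 82.0
cam 0.31 [192.4, 0.0, 46.0, 49.2] 216.5 22.9
```

View pics/w1.png

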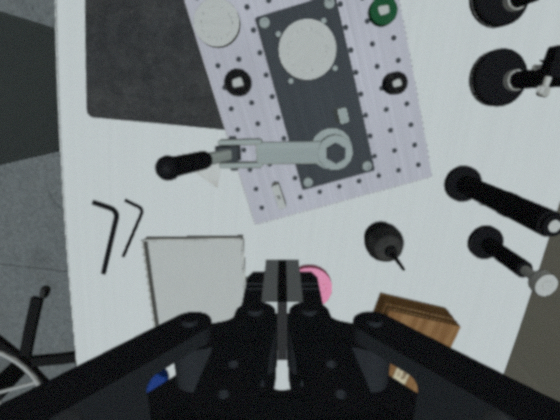

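The wrist view shows the disc at (307,49) and the pillar bolt at (335,151). The fork and cam are at (232,153), the ball at (167,168), and a gauge block at (279,194) behind the strap.

```bash
python3 - <<'E'
from h import *
s,c=pickle.load(open('w1.pkl','rb'));T=pose(c,s)
P={k:atz(c,T,[uv],z)[0] for k,uv,z in(('disc',(307,49),.036),('pil',(335,151),.068),('axle',(232,153),.0565),('ball',(167,168),.147),('gb',(279,193),.034),('c1',(255,223),.012),('c2',(432,176),.012))}
for k in P: print(k,P[k].round(4))
f=lambda v:(np.degrees(np.arctan2(v[1],v[0]))%360).round(1)
d=P['disc']-P['pil'];print('d-p',np.hypot(*d[:2]),f(d))
a=P['axle']-P['pil'];print('a-p',np.hypot(*a[:2]),f(a)); b=P['ball']-P['axle'];print('b-a',np.hypot(*b[:2]),f(b)); print('c',f(P['c2']-P['c1']))
E
```

```text
disc [0.5732 0.0767 0.036 ]
pil [ 0.613  -0.0248  0.068 ]
axle [ 0.5037 -0.0396  0.0565]
ball [ 0.4596 -0.045   0.147 ]
gb [ 0.5593 -0.0842  0.034 ]
c1 [ 0.5332 -0.1315  0.012 ]
c2 [ 0.7457 -0.0485  0.012 ]
d-p 0.10898259430118556 111.4
a-p 0.1103000912986617 187.7
b-a 0.04436243131693138 187.0
c 21.3
```

```bash
cat >> h.py <<'E'
PIV=np.array([.613,-.025])
def fp(psi,off,r=.060,z=.064):
    a=np.radians(psi);u=np.array([np.cos(a),np.sin(a)]);b=np.array([-u[1],u[0]])
    p=PIV+r*u+off*b;return (*p,z,psi-90)
E
python3 -c "
from h import *
rows([fp(187.5,.042,z=.2),fp(187.5,.042,z=.1),fp(187.5,.042)])"
```

```text
from [ 5.59300e-01 -5.25000e-02  3.01200e-01  9.58341e+01]
[np.float64(-2.18), np.float64(-0.25), np.float64(10.12), np.float64(-1.7)]
[np.float64(-2.18), np.float64(-0.25), np.float64(20.12), np.float64(-1.7)]
[np.float64(-2.18), np.float64(-0.25), np.float64(23.72), np.float64(-1.7)]
```

Emit:
{"op": "step_arm", "data": {"steps": [-1.2, -0.2, 4, -1.7, -2.2, -0.2, 8, -1.7, -2.2, -0.2, 12, -1.7, -2.2, -0.2, 16, -1.7, -2.2, -0.2, 19, -1.7, -2.2, -0.2, 21.5, -1.7, -2.2, -0.2, 23, -1.7, -2.2, -0.2, 23.7, -1.7, -2.2, -0.2, 23.7, -1.7, -2.2, -0.2, 23.7, -1.7]}}

```text
t: 3.9
tcp_pos: [0.5606, -0.074, 0.0652]
tcp_rot: [0.659, 0.752, 0.0, 0.001]
force: [0.2, 0.1, 0.7]
finger_gap: -0.0
grasp_force: 0.0
```

```bash
python3 -c "
from h import *
s=read_state();print(s['force'])
c=camera('scene');save(c,'s2.png');cv2.imwrite('pics/s2c.png',cv2.resize(c['image'][170:310,210:390,::-1],None,fx=4,fy=4,interpolation=2))
rows([fp(187.5,.023)]+[fp(p,.023) for p in np.arange(183.5,110,-4)])"
```

```text
[0.23821773 0.09507114 0.69009624]
from [ 5.60700e-01 -7.40000e-02  6.54000e-02  9.75799e+01]
[np.float64(1.88), np.float64(-0.17), np.float64(0.14), np.float64(0.1)]
[np.float64(2.3), np.float64(-0.31), np.float64(0.14), np.float64(4.1)]
[np.float64(2.74), np.float64(-0.43), np.float64(0.14), np.float64(8.1)]
[np.float64(3.18), np.float64(-0.51), np.float64(0.14), np.float64(12.1)]
[np.float64(3.62), np.float64(-0.57), np.float64(0.14), np.float64(16.1)]
[np.float64(4.07), np.float64(-0.59), np.float64(0.14), np.float64(20.1)]
[np.float64(4.52), np.float64(-0.58), np.float64(0.14), np.float64(24.1)]
[np.float64(4.97), np.float64(-0.54), np.float64(0.14), np.float64(28.1)]
[np.float64(5.41), np.float64(-0.47), np.float64(0.14), np.float64(32.1)]
[np.float64(5.85), np.float64(-0.37), np.float64(0.14), np.float64(36.1)]
[np.float64(6.27), np.float64(-0.24), np.float64(0.14), np.float64(40.1)]
[np.float64(6.69), np.float64(-0.08), np.float64(0.14), np.float64(44.1)]
[np.float64(7.1), np.float64(0.11), np.float64(0.14), np.float64(48.1)]
[np.float64(7.49), np.float64(0.33), np.float64(0.14), np.float64(52.1)]
[np.float64(7.87), np.float64(0.58), np.float64(0.14), np.float64(56.1)]
[np.float64(8.22), np.float64(0.85), np.float64(0.14), np.float64(60.1)]
[np.float64(8.56), np.float64(1.14), np.float64(0.14), np.float64(64.1)]
[np.float64(8.88), np.float64(1.46), np.float64(0.14), np.float64(68.1)]
[np.float64(9.17), np.float64(1.8), np.float64(0.14), np.float64(72.1)]
[np.float64(9.44), np.float64(2.16), np.float64(0.14), np.float64(76.1)]
```

View pics/s2c.png

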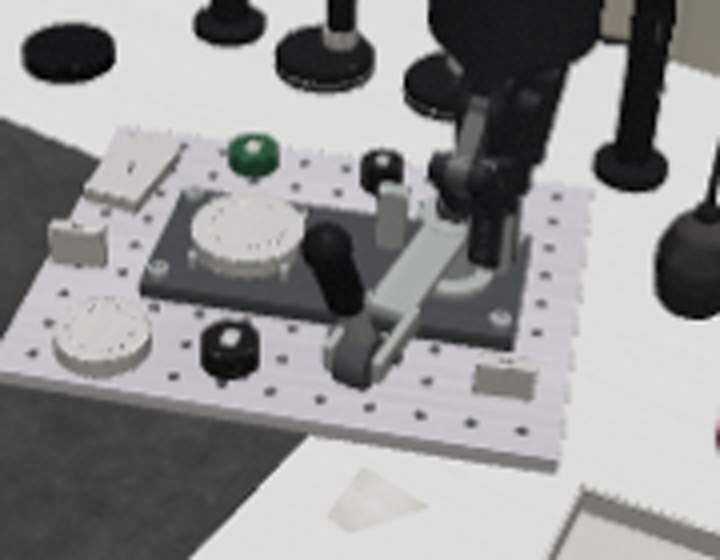

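```bash
python3 -c "
from h import *
c=camera('scene');T=pose(c)
for P in([.561,-.074,.051],[.5593,-.0842,.034],[.613,-.025,.068],[.504,-.04,.0565]): print(P,(proj(c,T,P)[0]-[210,170])*4)
print(atz(c,T,[[210+485/4,170+265/4]],.051),atz(c,T,[[210+505/4,170+365/4]],.034))
s,w=pickle.load(open('w1.pkl','rb'));print(atz(w,pose(w,s),[[279,194]],.03))
"
```

```text
[0.561, -0.074, 0.051] [482.05708231 311.34289871]
[0.5593, -0.0842, 0.034] [495.73882533 347.15151833]
[0.613, -0.025, 0.068] [449.82032141 198.74724531]
[0.504, -0.04, 0.0565] [362.29395195 339.65602333]
[[ 0.59425598 -0.05753646  0.051     ]] [[ 0.55018893 -0.09423596  0.034     ]]
[[ 0.55950419 -0.08638826  0.03      ]]
```

```bash
python3 -c "
from h import *
a=camera('scene');b=camera('side');Tb=pose(b);q=proj(b,Tb,[.561,-.074,.051])[0];print('side tip expected',(q-[270,110])*6.5)
A=cv2.resize(a['image'][195:275,295:355,::-1],(390,520),interpolation=2);B=cv2.resize(b['image'][110:190,270:330,::-1],(390,520),interpolation=2)
cv2.imwrite('pics/z.png',cv2.hconcat([A,B]));print('scene exp',(proj(a,pose(a),[.561,-.074,.051])[0]-[295,195])*6.5)"
```

```text
side tip expected [297.79772701 586.90947335]
scene exp [230.84275876 343.43221041]
```

View pics/z.png

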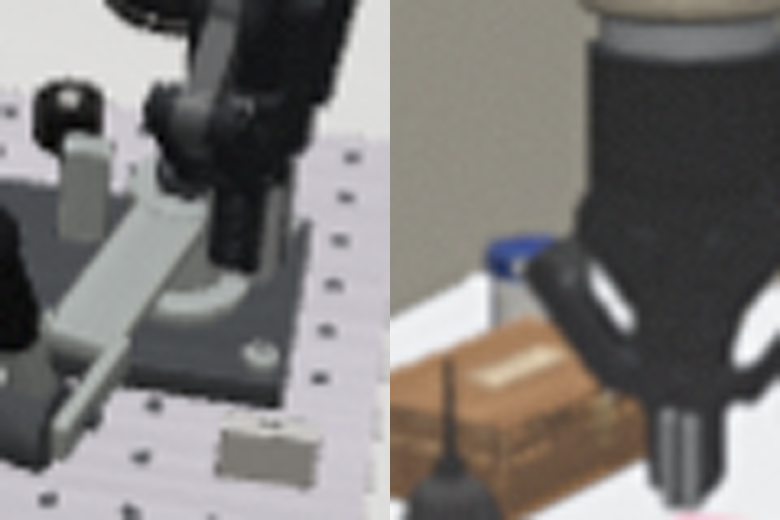

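```bash
python3 -c "
from h import *
A=[];b=[]
for n,uv in(('scene',(295+232/6.5,195+272/6.5)),('side',(270+292/6.5,110+505/6.5))):
    c=camera(n);T=pose(c);o,d=ray(c,T,[uv]);d=d[0]/np.linalg.norm(d);P=np.eye(3)-np.outer(d,d);A.append(P);b.append(P@o)
    for z in (.05,.07,.08,.09): print(n,z,(proj(c,T,[.561,-.074,z])[0]-([295,195] if n=='scene' else [270,110]))*6.5)
x,r,_,_=np.linalg.lstsq(np.vstack(A),np.hstack(b),rcond=None);print(x,r**.5);print(read_state()['tcp_pos'])"
```

```text
scene 0.05 [230.57541237 345.97349129]
scene 0.07 [235.98391102 294.4228324 ]
scene 0.08 [238.73732239 268.06518796]
scene 0.09 [241.52401189 241.31008541]
side 0.05 [297.77302573 589.35427475]
side 0.07 [298.26260261 540.10055123]
side 0.08 [298.50373961 515.19030463]
side 0.09 [298.74231038 490.09027136]
[ 0.56114258 -0.07290657  0.08166895] [0.00450112]
[ 0.5601051  -0.07405632  0.06474637]
```

The scene and side crops both show the closed fingertips at z≈0.082, well above the strap, when I expected 0.05. I'll trust the images, go lower in a guarded move and look again.

Emit:
{"op": "step_arm", "data": {"steps": [0.5, 0, 0, 0, 0.9, -0.1, 0, 0, 0.9, -0.1, 0.6, 0, 0.9, -0.1, 1.2, 0, 0.9, -0.1, 1.6, 0, 0.9, -0.1, 1.6, 0, 0.9, -0.1, 1.6, 0]}}

```text
t: 4.9
tcp_pos: [0.5574, -0.0653, 0.0478]
tcp_rot: [0.659, 0.752, -0.0, -0.0]
force: [-0.3, 0.0, 0.5]
finger_gap: 0.0001
grasp_force: 0.0
```

```bash
python3 -c "
from h import *
a=camera('scene');b=camera('side');print(read_state()['tcp_pos'])
P=[[.561,-.064,z] for z in(.035,.05,.065)]
print(((proj(b,pose(b),P)-[270,130])*6.5).round(),((proj(a,pose(a),P)-[295,195])*6.5).round())
A=cv2.resize(a['image'][195:275,295:355,::-1],(390,520),interpolation=2);B=cv2.resize(b['image'][130:210,270:330,::-1],(390,520),interpolation=2)
cv2.imwrite('pics/z2.png',cv2.hconcat([A,B]))"
```

```text
[ 0.5576414  -0.06527607  0.04815718]
[[287. 505.]
 [287. 468.]
 [287. 431.]] [[198. 372.]
 [202. 334.]
 [205. 295.]]
```

View pics/z2.png

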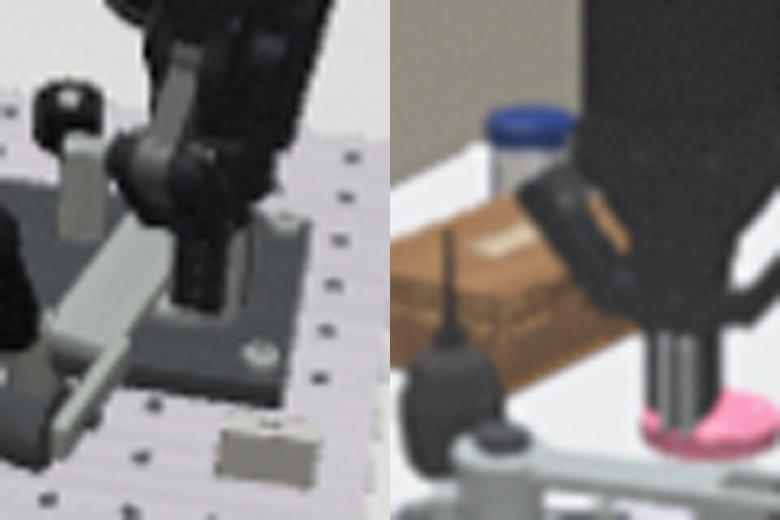

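Tip now at z≈0.065 with TCP 0.048, so the tip sits 17 mm above the reported TCP, consistently in both views. I correct for that by going 1.4 cm lower, then push.

Emit:
{"op": "step_arm", "data": {"steps": [0, 0, 0.7, 0, 0, 0, 1.4, 0, 0, 0, 1.4, 0, 0, 0, 1.4, 0]}}

```text
t: 5.4
tcp_pos: [0.5572, -0.0651, 0.0337]
tcp_rot: [0.659, 0.752, -0.0, -0.0]
force: [-0.2, -0.6, 0.9]
finger_gap: 0.0002
grasp_force: 0.0
```

```bash
python3 -c "
from h import *
print(read_state()['force'])
rows([fp(187.5,.023,z=.033)]+[fp(p,.023,z=.033) for p in np.arange(183.5,148,-4)])"
```

```text
[-0.24385796 -0.60109888  0.86544292]
from [ 5.57200e-01 -6.51000e-02  3.37000e-02  9.75958e+01]
[np.float64(0.95), np.float64(0.05), np.float64(0.07), np.float64(0.1)]
[np.float64(1.37), np.float64(-0.09), np.float64(0.07), np.float64(4.1)]
[np.float64(1.81), np.float64(-0.21), np.float64(0.07), np.float64(8.1)]
[np.float64(2.25), np.float64(-0.29), np.float64(0.07), np.float64(12.1)]
[np.float64(2.69), np.float64(-0.35), np.float64(0.07), np.float64(16.1)]
[np.float64(3.14), np.float64(-0.37), np.float64(0.07), np.float64(20.1)]
[np.float64(3.59), np.float64(-0.36), np.float64(0.07), np.float64(24.1)]
[np.float64(4.04), np.float64(-0.32), np.float64(0.07), np.float64(28.1)]
[np.float64(4.48), np.float64(-0.25), np.float64(0.07), np.float64(32.1)]
[np.float64(4.91), np.float64(-0.15), np.float64(0.07), np.float64(36.1)]
```

Emit:
{"op": "step_arm", "data": {"steps": [0.5, 0, 0, 0, 0.95, 0, 0, 0, 1.4, -0.1, 0, 4, 1.8, -0.2, 0, 8, 2.25, -0.3, 0, 12, 2.7, -0.35, 0, 16, 3.1, -0.35, 0, 20, 3.6, -0.35, 0, 24, 4.0, -0.3, 0, 28, 4.5, -0.25, 0, 32]}}

```text
t: 6.4
tcp_pos: [0.5492, -0.0212, 0.0343]
tcp_rot: [0.842, 0.54, -0.0, 0.0]
force: [0.4, -2.6, 0.1]
finger_gap: -0.0001
grasp_force: 1.1
```

```bash
python3 -c "
from h import *
print(read_state()['force'])
rows([fp(p,.023,z=.033) for p in np.arange(151.5,111,-4)])"
```

```text
[ 0.41207766 -2.55207929  0.12254391]
from [ 5.49200e-01 -2.12000e-02  3.43000e-02  6.54015e+01]
[np.float64(0.43), np.float64(-0.18), np.float64(0.13), np.float64(3.9)]
[np.float64(0.86), np.float64(-0.3), np.float64(0.13), np.float64(7.9)]
[np.float64(1.3), np.float64(-0.39), np.float64(0.13), np.float64(11.9)]
[np.float64(1.75), np.float64(-0.44), np.float64(0.13), np.float64(15.9)]
[np.float64(2.19), np.float64(-0.46), np.float64(0.13), np.float64(19.9)]
[np.float64(2.64), np.float64(-0.46), np.float64(0.13), np.float64(23.9)]
[np.float64(3.09), np.float64(-0.42), np.float64(0.13), np.float64(27.9)]
[np.float64(3.53), np.float64(-0.35), np.float64(0.13), np.float64(31.9)]
[np.float64(3.97), np.float64(-0.25), np.float64(0.13), np.float64(35.9)]
[np.float64(4.4), np.float64(-0.12), np.float64(0.13), np.float64(39.9)]
[np.float64(4.82), np.float64(0.04), np.float64(0.13), np.float64(43.9)]
```

Contact force is 2.6 N, so the strap is turning. I continue.

Emit:
{"op": "step_arm", "data": {"steps": [0.45, -0.2, 0, 4, 0.85, -0.3, 0, 8, 1.3, -0.4, 0, 12, 1.75, -0.45, 0, 16, 2.2, -0.45, 0, 20, 2.65, -0.45, 0, 24, 3.1, -0.4, 0, 28, 3.5, -0.35, 0, 32, 3.9, -0.25, 0, 36]}}

```text
t: 7.3
tcp_pos: [0.5626, 0.0158, 0.0343]
tcp_rot: [0.967, 0.254, -0.0, 0.0]
force: [-1.3, -1.8, 1.1]
finger_gap: 0.0003
grasp_force: 0.9
```

```bash
python3 -c "
from h import *
print(read_state()['force'])
rows([fp(p,o,z=.033) for p,o in((115.5,.023),(113.5,.023),(111.5,.023),(110,.022),(109,.02))])"
```

```text
[-1.32556188 -1.83710405  1.12529686]
from [5.62600e-01 1.58000e-02 3.43000e-02 2.94285e+01]
[np.float64(0.51), np.float64(-0.12), np.float64(0.13), np.float64(3.9)]
[np.float64(0.72), np.float64(-0.18), np.float64(0.13), np.float64(5.9)]
[np.float64(0.94), np.float64(-0.23), np.float64(0.13), np.float64(7.9)]
[np.float64(1.2), np.float64(-0.25), np.float64(0.13), np.float64(9.4)]
[np.float64(1.51), np.float64(-0.24), np.float64(0.13), np.float64(10.4)]
```

Emit:
{"op": "step_arm", "data": {"steps": [0.3, -0.1, 0, 2, 0.5, -0.1, 0, 4, 0.7, -0.2, 0, 6, 0.95, -0.2, 0, 8, 0.95, -0.2, 0, 8, 1.15, -0.2, 0, 8]}}

```text
t: 7.9
tcp_pos: [0.5692, 0.0227, 0.0338]
tcp_rot: [0.982, 0.188, -0.003, 0.0]
force: [-12.5, -4.2, 7.6]
finger_gap: -0.0001
grasp_force: 6.5
```

13 N resists at the position predicted for the stop. I back off, raise the hand and check.

Emit:
{"op": "step_arm", "data": {"steps": [0, 0, 0, 0, -2, 0, 0, 0, -3, 0, -2, 0, -3, 0, -6, 0, -3, 0, -10, 0, -3, 0, -14, 0, -3, 0, -17, 0, -3, 0, -17, 0, -3, 0, -17, 0]}}

```text
t: 8.8
tcp_pos: [0.5446, 0.0123, 0.2049]
tcp_rot: [0.982, 0.188, 0.001, 0.0]
force: [0.5, 0.4, -1.7]
finger_gap: 0.0002
grasp_force: 0.0
```

```bash
python3 -c "
from h import *
print(read_state()['tcp_pos'])
a=camera('scene');b=camera('side')
A=cv2.resize(a['image'][190:290,240:340,::-1],(400,400),interpolation=2);B=cv2.resize(b['image'][160:260,240:340,::-1],(400,400),interpolation=2)
cv2.imwrite('pics/z3.png',cv2.hconcat([A,B]))
u=np.array([np.cos(np.radians(111.5)),np.sin(np.radians(111.5))])
P=[[*(PIV+.110*u),.0565],[*(PIV+.149*u),.147]]
print(((proj(a,pose(a),P)-[240,190])*4).round(),((proj(b,pose(b),P)-[240,160])*4+[400,0]).round())"
```

```text
[0.54462145 0.0123068  0.20487734]
[[124. 108.]
 [ 49. -47.]] [[570. 243.]
 [556. 113.]]
```

View pics/z3.png

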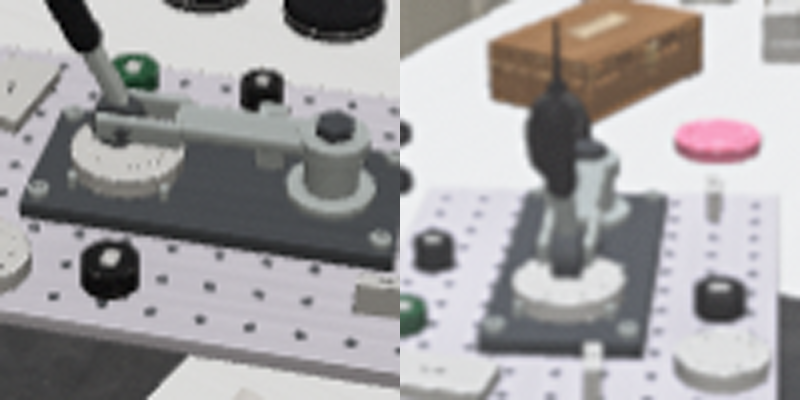

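The strap now lies along the base over the disc, and the bystanders are unmoved. The lever stands above the seat (scene crop shaft (110,75), side crop ball ~(557,120)). Next I press the lever along its arc.

```bash
cat >> h.py <<'E'
def lp(th,s,dz=0,gap=0,h=.0145,psi=111.5):
    a=np.radians(psi);u=np.array([np.cos(a),np.sin(a)])
    o=.110+s*np.cos(th)-.009*np.sin(th)-h-gap; zt=.0565+s*np.sin(th)+.009*np.cos(th)
    return (*(PIV+o*u),zt-.017+dz,psi-90)
E
python3 -c "
from h import *
w=lp(1.17,.08,gap=.02);w2=(w[0],w[1],.205,w[3])
rows([w2,w])
print('press');rows([lp(t,.08+.006*(1-t/1.17)) for t in np.arange(1.1,-.01,-.1)],cmd=w)"
```

```text
from [5.43500e-01 1.21000e-02 2.03100e-01 2.16276e+01]
[np.float64(5.11), np.float64(-3.83), np.float64(-0.19), np.float64(0.1)]
[np.float64(5.11), np.float64(-3.83), np.float64(8.64), np.float64(0.1)]
press
from [ 0.5769  0.0666  0.1167 21.5   ]
[np.float64(0.0), np.float64(-2.55), np.float64(0.15), -0.0]
[np.float64(-0.0), np.float64(-3.32), np.float64(0.43), -0.0]
[np.float64(0.0), np.float64(-4.06), np.float64(0.78), -0.0]
[np.float64(0.0), np.float64(-4.77), np.float64(1.22), -0.0]
[np.float64(-0.0), np.float64(-5.43), np.float64(1.72), -0.0]
[np.float64(-0.0), np.float64(-6.04), np.float64(2.29), -0.0]
[np.float64(0.0), np.float64(-6.6), np.float64(2.93), -0.0]
[np.float64(-0.0), np.float64(-7.09), np.float64(3.62), -0.0]
[np.float64(-0.0), np.float64(-7.51), np.float64(4.36), -0.0]
[np.float64(-0.0), np.float64(-7.86), np.float64(5.15), -0.0]
[np.float64(-0.0), np.float64(-8.12), np.float64(5.97), -0.0]
[np.float64(-0.0), np.float64(-8.31), np.float64(6.82), -0.0]
```

Emit:
{"op": "step_arm", "data": {"steps": [2.5, -1.9, 0, 0, 5.1, -3.8, 0, 0, 5.1, -3.8, 0, 0, 5.1, -3.8, 3, 0, 5.1, -3.8, 6, 0, 5.1, -3.8, 8.6, 0, 5.1, -3.8, 8.6, 0, 5.1, -3.8, 8.6, 0]}}

```text
t: 9.7
tcp_pos: [0.5769, 0.0657, 0.1175]
tcp_rot: [0.982, 0.187, -0.001, 0.0]
force: [0.4, -0.1, 0.8]
finger_gap: 0.0002
grasp_force: 0.0
```

Emit:
{"op": "step_arm", "data": {"steps": [0, -1, 0, 0, 0, -2, 0, 0, 0, -2.5, 0.1, 0, 0, -2.9, 0.3, 0, 0, -3.3, 0.4, 0, 0, -3.3, 0.4, 0]}}

```text
t: 10.3
tcp_pos: [0.5654, 0.0973, 0.1142]
tcp_rot: [0.982, 0.188, 0.0, 0.0]
force: [0.1, -0.3, 0.5]
finger_gap: -0.0001
grasp_force: 0.0
```

```bash
python3 -c "
from h import *
print(read_state()['force'])
a=camera('scene');b=camera('side')
A=cv2.resize(a['image'][150:270,230:350,::-1],(400,400),interpolation=2);B=cv2.resize(b['image'][130:250,230:350,::-1],(400,400),interpolation=2)
cv2.imwrite('pics/z4.png',cv2.hconcat([A,B]))"
```

```text
[ 0.05277479 -0.3144794   0.46016975]
```

View pics/z4.png

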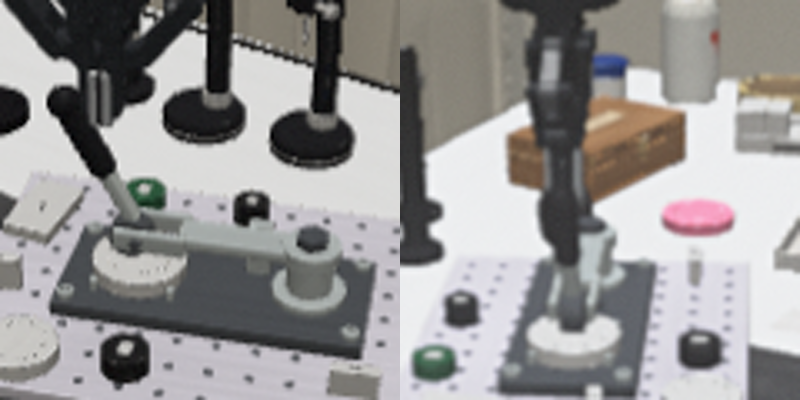

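Not touching yet: the finger is narrower than I assumed, with about 6 mm still to go (scene crop tip (98,120), grip (88,140)). I continue along the arc with that correction.

Emit:
{"op": "step_arm", "data": {"steps": [0, -0.7, 0.1, 0, 0, -1.3, 0.4, 0, 0, -1.7, 0.6, 0, 0, -2.1, 0.8, 0, 0, -2.4, 1.05, 0, 0, -2.7, 1.3, 0, 0, -3, 1.6, 0, 0, -3.3, 1.9, 0, 0, -3.6, 2.2, 0, 0, -3.9, 2.5, 0]}}

```text
t: 11.4
tcp_pos: [0.5509, 0.1332, 0.0888]
tcp_rot: [0.982, 0.187, 0.0, 0.0]
force: [0.9, -1.3, 1.1]
finger_gap: 0.0001
grasp_force: 0.8
```

Emit:
{"op": "step_arm", "data": {"steps": [0, -0.25, 0.35, 0, 0, -0.5, 0.7, 0, 0, -0.7, 1.1, 0, 0, -0.9, 1.5, 0, 0, -1.1, 1.9, 0, 0, -1.25, 2.25, 0, 0, -1.4, 2.6, 0, 0, -1.5, 3.0, 0]}}

```text
t: 12.2
tcp_pos: [0.5456, 0.1471, 0.059]
tcp_rot: [0.982, 0.187, 0.0, 0.0]
force: [-0.4, -1.9, 3.6]
finger_gap: 0.0002
grasp_force: 2.2
```

Emit:
{"op": "step_arm", "data": {"steps": [0, -0.1, 0.3, 0, 0, -0.2, 0.6, 0, 0, -0.2, 0.9, 0, 0, -0.2, 1.2, 0, 0, -0.2, 1.2, 0]}}

```text
t: 12.7
tcp_pos: [0.5446, 0.1492, 0.0466]
tcp_rot: [0.982, 0.187, -0.0, -0.0]
force: [-0.6, -0.6, 0.8]
finger_gap: 0.0
grasp_force: 0.3
```

Emit:
{"op": "step_arm", "data": {"steps": [0, 0, 0.2, 0, 0, 0, 0.4, 0, 0, 0, 0.4, 0]}}

```text
t: 13.0
tcp_pos: [0.5448, 0.1495, 0.0449]
tcp_rot: [0.982, 0.187, 0.0, -0.0]
force: [-7.2, -1.7, 21.3]
finger_gap: -0.0
grasp_force: 10.9
```

Emit:
{"op": "step_arm", "data": {"steps": [0, 0, 0.15, 0, 0, 0, 0.15, 0]}}

```text
t: 13.2
tcp_pos: [0.5449, 0.1495, 0.0446]
tcp_rot: [0.982, 0.187, 0.001, -0.0]
force: [-10.3, -2.1, 32.1]
finger_gap: 0.0
grasp_force: 16.4
```

Emit:
{"op": "step_arm", "data": {"steps": [0, 0, -1.5, 0, 0, 0, -5, 0, 0, 0, -10, 0, -3, 0, -15, 0, -8, 0, -18, 0, -13, 0, -18, 0, -16, 2, -18, 0, -16, 2, -18, 0]}}

```text
t: 14.0
tcp_pos: [0.3993, 0.0678, 0.2216]
tcp_rot: [0.983, 0.186, -0.001, 0.001]
force: [0.2, 0.2, -0.3]
finger_gap: 0.0001
grasp_force: 0.0
```

```bash
python3 -c "
from h import *
print(read_state()['tcp_pos'],read_state()['force'])
a=camera('scene');b=camera('side')
A=cv2.resize(a['image'][180:290,220:330,::-1],(400,400),interpolation=2);B=cv2.resize(b['image'][170:280,230:340,::-1],(400,400),interpolation=2)
cv2.imwrite('pics/z5.png',cv2.hconcat([A,B]))
u=np.array([np.cos(np.radians(111.5)),np.sin(np.radians(111.5))])
P=[[*(PIV+.110*u),.0565]]+[[*(PIV+(.11+.1*np.cos(t))*u),.0565+.1*np.sin(t)] for t in (0,.1)]
print(((proj(a,pose(a),P)-[220,180])*400/110).round(),((proj(b,pose(b),P)-[230,170])*400/110+[400,0]).round())"
```

```text
[0.39929047 0.06781605 0.22163967] [ 0.20104772  0.16826655 -0.25812771]
[[186. 135.]
 [ 24. 112.]
 [ 24.  98.]] [[591. 185.]
 [569. 263.]
 [568. 246.]]
```

View pics/z5.png

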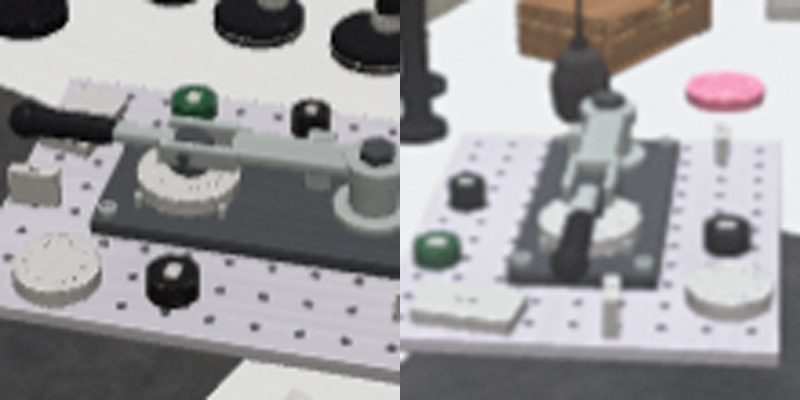

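The lever is level: the ball in the scene crop at (22,118) and in the side crop at (568,265) matches the 0 rad prediction. The strap is over the seated disc, the bystanders are unmoved, and the hand is clear.

```bash
python3 -c "
from bench import *
print(sign_off())"
```

```text
the job is handed in; nothing more can be done
None
```

The disc is clamped: I swung the strap round to its stop over the disc, then pressed the cam lever fully down. In the last pictures the disc was in its seat, the small things looked unmoved and the hand was clear, and I handed the job in (14 s on the clock at the last move).

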